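# Re-set the airing stay of the bread cabinet door

### The job

The bread in the wooden cabinet needs more air. Lift the door's stay bar off its pin, lay it down flat on the cabinet roof beside the pin and let go of it before moving the door; swing the door wide open, as far as the end hole needs, take the stay again and drop its end hole (the one next to the red knob) right down over the pin so that the door is held wide open. Leave the bottles, jar, mug, tea tin, mate gourd and bombilla where they stand, and let go of everything.

Things in the scene. Friction and masses are not known exactly. Their poses are not given: they have to be found in the camera images.
- roof (a point): Wooden bread cabinet, fixed on the shelf, 260 mm deep (its x), 220 mm wide (its y), 150 mm high. This point is the centre of its flat roof, 150 mm above the shelf. Its x axis points from the door side to the back wall; its door side faces roughly (within 20 degrees) the robot's right (-y of the world).
- pin (a point): Foot of the fixed upright steel pin on the roof: 10 mm thick, round-topped, stands 14 mm high above this point (this point lies on the roof surface). In the roof's frame it lies 89 mm towards the door side and 20 mm towards the door hinge.
- door (a joint): Opening angle of the slatted wooden door (211 mm wide, 14 mm thick, top edge 146 mm above the shelf), rad: 0 is shut, grows as it opens, stop at 1.35. It turns about a vertical axis, counter-clockwise seen from above as it opens. It stays where it is left (hinge friction 0.15 N m). About 0.35 with the first hole on the pin, 0.64 with the middle hole, 0.95 with the end hole.
- door_hinge (a point): A point on the door's vertical hinge axis, 150 mm above the shelf. Turns with the door: its y axis points along the door from the hinge to the free edge, its -x axis points out of the door's outer face.
- door_handle (a point): On the axis of the door's handle, 150 mm above the shelf: an upright round steel bar 14 mm thick that reaches from 60 to 168 mm above the shelf, 186 mm from the hinge axis (180 mm along the door, 47 mm out from the door's middle plane, so 33 mm of free gap between bar and door). Its two brackets lie 119 mm above the shelf and lower; above that the bar is free all round.
- stay_pivot (a point): The pivot of the stay on the door's top edge, 110 mm from the hinge axis, at the height of the bar's underside (151 mm above the shelf). The stay swivels freely sideways about this point with slight friction (0.02 N m, stays where it is laid, up to 52 degrees towards the door's free edge and 97 towards the hinge from square to the door) and tilts up about it; let go, it falls flat. The frame of this point turns and tilts with the bar: x along the bar to the knob, z up.
- stay (a joint): Lift angle of the stay, rad: 0 is lying flat and level on the roof, where it stops; grows as the knob end is raised, up to 0.8.
- stay_bar: The stay: flat aluminium bar 200 mm long, 30 mm wide, 6 mm thick, about 0.11 kg with its knob, lying from the door's top edge across the roof, 1 mm above it. Origin at the pivot, on the underside; x along the bar. Three round 16 mm holes on its centre line at 90.8, 115.6 and 140.4 mm from the pivot; a red knob at 172 mm. It starts with the first hole over the pin.
- first_hole (a point): Centre of the hole nearest the pivot, on the bar's underside, 90.8 mm from the pivot.
- middle_hole (a point): Centre of the middle hole, on the bar's underside, 115.6 mm from the pivot.
- end_hole (a point): Centre of the end hole, nearest the red knob, on the bar's underside, 140.4 mm from the pivot. This one has to go over the pin.
- stay_knob (a point): Grip point of the red upright round knob on the bar, 22 mm thick; it stands 36 mm high on the bar's top face. This point lies on its axis 24 mm above the bar's underside (18 mm above its top face), 172 mm from the pivot.
- bottle_a: Empty clear plastic bottle with blue twist cap, 66 mm thick, 200 mm high, origin at the centre of its foot. Leave alone.
- bottle_b: Empty clear plastic bottle with red twist cap, 66 mm thick, 200 mm high, origin at the centre of its foot. Leave alone.
- sugar_jar: Closed glass sugar jar, 76 mm thick, 85 mm high, origin at the centre of its foot. Leave alone.
- mug: Blue ceramic mug, 80 mm thick, 85 mm high, origin at the centre of its foot. Leave alone.
- tea_tin: Round aluminium tea tin, 71 mm thick, 65 mm high, on the back of the cabinet roof, origin at the centre of its foot. Leave alone.
- mate_gourd: Ceramic mate gourd, 76 mm thick, 74 mm high, on the back of the cabinet roof, origin at the centre of its foot. Leave alone.
- bombilla: Steel mate straw 190 mm long lying on the shelf, origin at its middle. Leave alone.

How it is judged:
By the outcome, as a careful person would: the job done as asked, in the order asked, and still so for the second after the job is handed in, with the robot touching nothing.
It also fails if it takes over 61 s, if anything falls off the work surface, if the arm or the gripper's body presses on something with over 40 N, if the wrist force passes 120 N, or if a joint passes its speed limit or range.

### The arm

A 6-joint arm with a two-finger parallel gripper is mounted at the origin on the work surface. World frame = base frame: x ahead of the robot, y to its left, z up, the work surface at z = 0. Lengths are in mm, angles in rad, forces in N, time in s.
With the tool pointing down it reaches from about 350 to 975 mm from the base axis. Payload 4.9 kg.
Tool frame: the origin (TCP) lies at the very end of the fingers, on their centre line; the grasp point (between the pads) lies 19 mm behind it (ctrl.grip_point_offset is the distance from the TCP to the grasp point, in mm); z points along the fingers, y is the direction in which the jaws open and shut (so a half turn about z gives the same grasp; the last joint's range is limited). The gripper opens to 85 mm and grips with 20 to 120 N. Pads are 22 mm wide; open, the fingers measure 114 mm over their backs; the gripper's body (76 mm by 85 mm) begins 54 mm behind the grasp point. The pads swing forward as they close: fully open they stand 13 mm farther back than shut.
Start: joints at [-1.252, 0.053, 1.613, -0, 1.476, -0.119], TCP at [264.96, -566.037, 200.204] pointing down, gripper open.
Joint ranges: [-3.01, 3.01], [-1.01, 2.22], [0.06, 2.58], [-1.02, 4.17], [0.09, 2.62], [-3.14, 3.14]. Speed limits (rad/s): [2.57, 2.57, 3.14, 3.14, 3.14, 3.14].

### API

Orientations are given as a 3x3 rotation matrix whose columns are the frame's x, y, z axes.
In Python, from bench import ctrl gives the robot as it stands. The module is installed in compiled form; this text tells all that it offers.
- The arm moves only by the tool play_rows, never from a script. Its arguments are lists of equal length, an entry for each row: "delta_rot": the turn, a rotation vector about the tool's x, y, z in rad, a list of three; "delta_pos": the shift along the tool's x, y, z in mm, a list of three; "jaw": the opening, from 0 (shut) to 1 (fully open). In form: {"delta_rot": [[rx, ry, rz], ...], "delta_pos": [[tx, ty, tz], ...], "jaw": [jaw, ...]}. A call has 1 to 20 rows; each row shifts and turns the commanded pose from where the row before left it, along the tool's axes as they then stand; what a row does not reach is not made up. A row lasts 1/12 s, in which the tool goes at most 41.7 mm and 7.16 degrees, less where a joint would pass 70% of its speed; a pose out of reach is approached as far as the arm can. A call with a gripper value outside its range is refused whole. The fingers move at their own pace and stop on an object; "squeeze" is the grip in N (left out, the last holds). Time passes only in rows, so rows that do not move let the fingers close. It gives the time, the measured TCP pose, the force and the opening at its end, in the units of the state.
- ctrl.get_state(): the state, without advancing time (a new reading comes with each control period).
- ctrl.read_camera(name): name is "side" or "top"; returns a dict with "color" (384x512x3 uint8, blue, green, red), "range_z" (384x512 float32, mm along the optical axis (not along the pixel's ray), 0 where there is no reading), "intrinsics" (3x3 intrinsics, pixels), "distortion" ([k1, k2, p1, p2, k3] as OpenCV has them; the pictures are not rectified), "R" (3x3) and "t" (3): a world point X has camera coordinates R X + t. Camera axes: x right, y down, z forward; pixel columns grow to the right and rows downward; lengths in mm; the calibration is good to about 2 mm. A picture is of the moment at which its call begins.
- ctrl.sign_off(): hands the job in, once; it reports no verdict.
Trained networks look in the newest picture that a camera, given by its name, has taken for a name from the list of things; names that differ only in an ending like _2 or _b are one class to them, and where a whole thing is asked for, a point or a joint stands for the part that bears it (a point fixed in the world has none). Each returns a list of dicts, best first, with "p" (0 to 1); they miss things now and then, are a little off and sometimes report something else, mostly with a low value. They report only what shows in the picture. A call takes as long as a camera call.
- ctrl.recognise(camera, label): "rect" ([centre column, centre row, width, height] as shares, 0 to 1, of the picture: columns of its width, rows of its height, round what is visible of it).
- ctrl.pinpoint(camera, label): "xy" ([column, row] as shares, 0 to 1, of the picture: columns of its width, rows of its height: a listed point, or the origin of a listed thing).
The state is a dict: "time": time; "q": joint angles; "joint_velocities": joint speeds; "effort": joint torques, N m; "ee_pos": TCP position; "eef_rot": TCP orientation; "wrist_force": force on the tool from outside, world axes, zero at the start; "moment": the same for the moment, N m; "gripper_width": finger opening in mm.
Only numpy, scipy, OpenCV 4.12 (cv2) and the standard library are available. Lean on these libraries where they do the work, as an engineer would, in place of code of your own. Each camera call takes 0.05 s, during which the arm holds its last target.

## Working session

There is one attempt and no reset: what is moved stays moved. The work goes in short steps, Python scripts to look and compute and a tool call to move; the robot and the scene stay as the last step left them, time stands still between calls to the robot, and variables do not carry over. Pictures are saved under pics/ and viewed, and the job is handed in when it is done.

Besides the shell and the picture viewer there is one more tool, called after ">>>" in YAML: its name, and indented under it one key for each argument. play_rows: Moves the arm, as the interface text tells. Its arguments: {"type":"object","properties":{"delta_rot":{"type":"array"},"delta_pos":{"type":"array"},"jaw":{"type":"array"},"squeeze":{"type":"number"}},"required":["delta_rot","delta_pos","jaw"]}

```bash
mkdir -p pics
cat > h.py <<'E'
import numpy as np, cv2
from bench import ctrl
def shot(n,tag):
    c=ctrl.read_camera(n); cv2.imwrite(f'pics/{tag}.png',c['color']); return c
def ray(c,xy):
    p=np.array([[[xy[0]*512,xy[1]*384]]],float)
    K=np.array(c['intrinsics'],float);d=np.array(c['distortion'],float)
    u=cv2.undistortPoints(p,K,d)[0,0]
    R=np.array(c['R']);t=np.array(c['t'])
    o=-R.T@t; v=R.T@np.array([u[0],u[1],1.]); return o,v
def atz(c,xy,z):
    o,v=ray(c,xy); return o+v*(z-o[2])/v[2]
def proj(c,X):
    r,_=cv2.Rodrigues(np.array(c['R'],float))
    return cv2.projectPoints(np.array([X],float),r,np.array(c['t'],float),np.array(c['intrinsics'],float),np.array(c['distortion'],float))[0][0,0]
E
python3 - <<'E'
from h import *
s=ctrl.get_state(); print({k:np.round(v,3).tolist() for k,v in s.items()})
H={'roof':150,'pin':150,'door_hinge':150,'door_handle':150,'stay_pivot':151,'first_hole':151,'middle_hole':151,'end_hole':151,'stay_knob':175,'bottle_a':0,'sugar_jar':0,'mug':0,'tea_tin':150,'mate_gourd':150,'bombilla':0}
for n in('top','side'):
    c=shot(n,n+'0'); print(n,-np.array(c['R']).T@c['t'])
    for l,z in H.items():
        for r in ctrl.pinpoint(n,l)[:2]:
            print(l,round(r['p'],2),np.round(np.array(r['xy'])*[512,384],0),np.round(atz(c,r['xy'],z),1))
print(ctrl.get_state()['time'])
E
```

```text
{'time': 0.0, 'q': [-1.252, 0.053, 1.614, -0.0, 1.476, -0.119], 'joint_velocities': [0.001, -0.001, -0.001, -0.001, 0.001, -0.0], 'effort': [0.002, -39.368, -37.018, -0.0, 0.007, 0.0], 'ee_pos': [264.749, -565.395, 198.954], 'eef_rot': [[0.906, 0.424, -0.001], [0.424, -0.906, 0.002], [0.0, -0.002, -1.0]], 'wrist_force': [-0.197, -0.153, -0.282], 'moment': [-0.013, 0.02, 0.006], 'gripper_width': 85.556}
top [ 422.00493699 -127.08085204 1324.03286516]
roof 0.81 [158. 188.] [558.1 161.1 150. ]
pin 0.48 [191. 189.] [550.   66.2 150. ]
door_hinge 0.64 [211. 168.] [612.8   6.4 150. ]
door_handle 0.9 [236. 228.] [434.6 -63.6 150. ]
stay_pivot 0.89 [216. 201.] [514.   -8.6 151. ]
first_hole 0.68 [187. 191.] [546.6  76.3 151. ]
middle_hole 0.89 [182. 184.] [567.8  90.1 151. ]
middle_hole 0.51 [237. 230.] [428.8 -66.5 151. ]
end_hole 0.65 [175. 184.] [565.8 112.4 151. ]
end_hole 0.17 [217. 203.] [507.8 -11.  151. ]
stay_knob 0.6 [162. 175.] [591.9 143.7 175. ]
stay_knob 0.55 [212. 168.] [6.078e+02 1.000e-01 1.750e+02]
bottle_a 0.9 [348. 210.] [ 483.8 -421.     0. ]
bottle_a 0.8 [397. 226.] [ 4
[... 457 characters left out ...]
272. 216.] [435.8 -53.8 150. ]
stay_pivot 0.73 [246. 214.] [503.9 -16.2 151. ]
first_hole 0.81 [215. 224.] [555.2  69.8 151. ]
middle_hole 0.78 [209. 228.] [559.5  91.4 151. ]
end_hole 0.73 [199. 231.] [576.9 116.7 151. ]
stay_knob 0.87 [189. 230.] [589.3 144.4 175. ]
bottle_a 0.81 [316. 179.] [ 478.3 -416.3    0. ]
bottle_a 0.61 [208. 228.] [658.2   6.7   0. ]
sugar_jar 0.79 [201. 195.] [781.4 -98.2   0. ]
mug 0.91 [274. 163.] [ 664.1 -401.     0. ]
mug 0.32 [274. 212.] [ 514.3 -184.9    0. ]
tea_tin 0.81 [156. 250.] [630.2 240.3 150. ]
tea_tin 0.48 [217. 206.] [598.    8.1 150. ]
mate_gourd 0.69 [179. 277.] [515.6 268.  150. ]
mate_gourd 0.21 [242. 217.] [5.085e+02 5.000e-01 1.500e+02]
1.6
```

Run:
```python
import cv2
for n in('top','side'):
    i=cv2.imread(f'pics/{n}0.png'); cv2.imwrite(f'pics/{n}0z.png',cv2.resize(i[130:290,90:310] if n=='top' else i[150:310,130:350],None,fx=3.6,fy=3.6,interpolation=cv2.INTER_CUBIC))
```

```text
(no output)
```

View pics/top0.png

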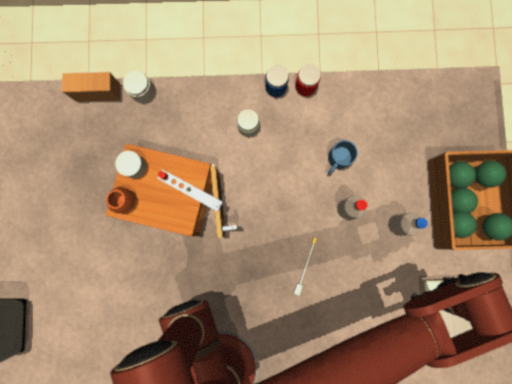

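View pics/top0z.png

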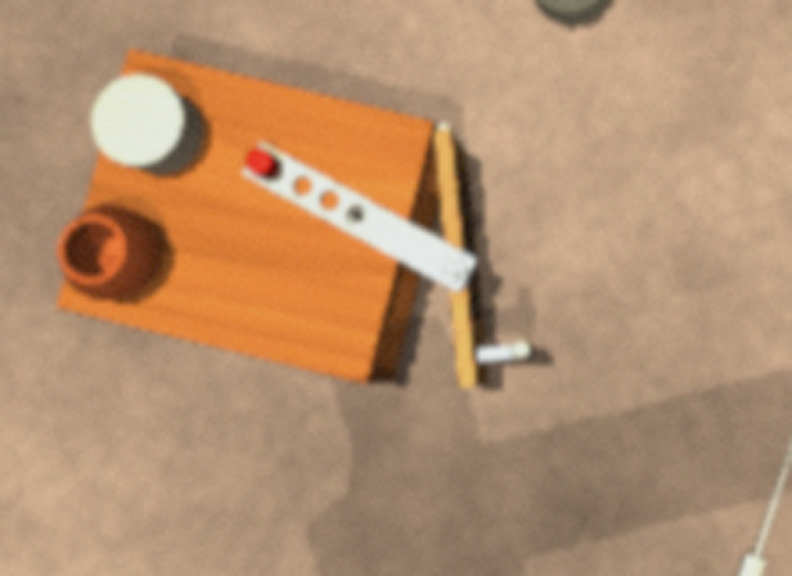

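View pics/side0z.png

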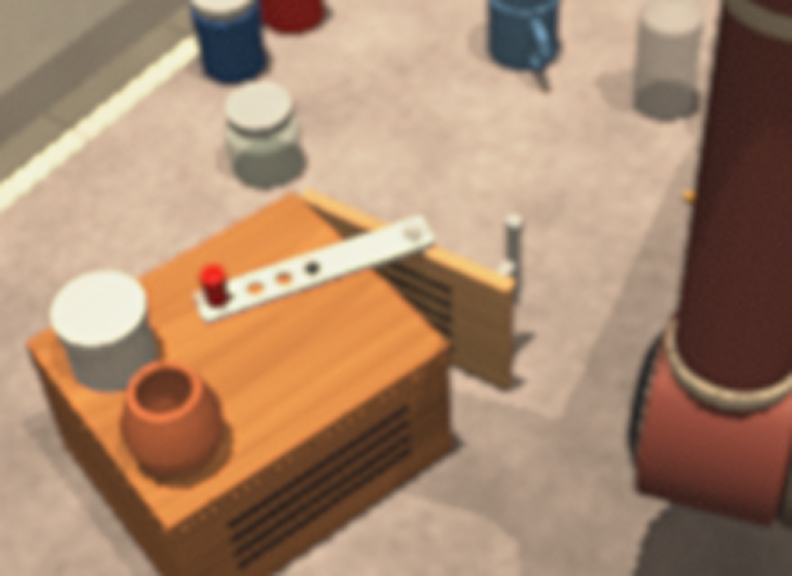

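```bash
cat > fit.py <<'E'
from h import *
from scipy.optimize import least_squares
def Rz(a): return np.array([[np.cos(a),-np.sin(a)],[np.sin(a),np.cos(a)]])
pin_r=np.array([-89,-20.])
def piv(h,a): return h+Rz(a)@np.array([0,110.])
s=least_squares(lambda h:[np.linalg.norm(piv(h,a)-pin_r)-d for a,d in((.35,90.8),(.64,115.6),(.95,140.4))],[-137,-105])
hr=s.x
if __name__=='__main__':
    print('hinge roof',hr,s.fun)
    c=ctrl.read_camera('top')
    cor=[((125.6,144.4),(130,-110)),((210.8,163.9),(-130,-110)),((191.9,235.8),(-130,110)),((106.7,214.7),(130,110))]
    P=[(atz(c,((u-.36)/512,(v-.36)/384),150)[:2],np.array(r,float)) for (u,v),r in cor]
    net=[('pin',[550,66.2]),('hinge',[609.9,5.5]),('handle',[435.2,-58.7]),('pivot',[509,-12.4]),('first',[550.9,73]),('mid',[563.6,90.7]),('end',[571.4,114.6]),('knob',[590.6,144]),('roof',[553,163])]
    def model(q):
        x,y,yaw,a=q;T=lambda p:np.array([x,y])+Rz(yaw)@p
        pv=piv(hr,a);d=pin_r-pv;d/=np.linalg.norm(d)
        return dict(pin=T(pin_r),hinge=T(hr),handle=T(hr+Rz(a)@[-47,180]),pivot=T(pv),first=T(pv+90.8*d),mid=T(pv+115.6*d),end=T(pv+140.4*d),knob=T(pv+172*d),roof=T(np.zeros(2))),T
    def f(q):
        m,T=model(q); r=[T(b)-a for a,b in P]+[m[k]-np.array(v) for k,v in net]
        return np.concatenate(r)
    s=least_squares(f,[553,163,1.4,.35],loss='soft_l1',f_scale=4)
    print(s.x,np.round(f(s.x).reshape(-1,2),1))
    m,T=model(s.x)
    for k,v in m.items(): print(k,v.round(1))
    for l,xy,z in(('tin',(128.7,163),215),('gourd',(121,200.5),224)):
        print(l,atz(c,(xy[0]/512,xy[1]/384),z))
    np.save('pose.npy',s.x)
    for i,p in enumerate(P):print(p[0])
E
python3 fit.py
```

```text
hinge roof [-138.87740972  -99.93816895] [-0.13405704  0.2660255  -0.13671233]
[5.52971141e+02 1.61164469e+02 1.30951901e+00 3.38915188e-01] [[ 2.9  0.5]
 [ 1.1  0.2]
 [-3.6 -0.5]
 [-3.6  4. ]
 [-0.7  3.8]
 [ 3.7 -4.3]
 [ 2.6 -0.9]
 [-5.   5.1]
 [-1.  -2. ]
 [-1.2  1.7]
 [ 3.5 -0.8]
 [ 0.3 -2.9]
 [-0.  -1.8]]
pin [549.3  70. ]
hinge [613.6   1.2]
handle [437.8 -59.6]
pivot [504.   -7.3]
first [549.9  71. ]
mid [562.4  92.4]
end [574.9 113.8]
knob [590.9 141.1]
roof [553.  161.2]
tin [621.217855  226.5381824 215.       ]
gourd [516.63679359 243.99834491 224.        ]
[689.88967422 257.87099501]
[624.57197419   6.96751571]
[416.67860477  64.46746873]
[483.90758534 311.192084  ]
```

>>> play_rows:
  delta_rot:
    - [0, 0, 0]
    - [0, 0, 0]
    - [0, 0, 0]
    - [0, 0, 0]
    - [0, 0, 0]
    - [0, 0, 0]
    - [0, 0, 0]
    - [0, 0, 0]
    - [0, 0, 0]
    - [0, 0, 0]
    - [0, 0, 0]
    - [0, 0, 0]
    - [0, 0, 0]
    - [0, 0, 0]
    - [0, 0, 0]
    - [0, 0, 0]
    - [0, 0, 0]
    - [0, 0, 0]
    - [0, 0, 0]
    - [0, 0, 0]
  delta_pos:
    - [0, 0, -33]
    - [0, 0, -33]
    - [25, -21, 0]
    - [25, -21, 0]
    - [25, -21, 0]
    - [25, -21, 0]
    - [25, -21, 0]
    - [25, -21, 0]
    - [25, -21, 0]
    - [25, -21, 0]
    - [25, -21, 0]
    - [25, -21, 0]
    - [25, -21, 0]
    - [25, -21, 0]
    - [25, -21, 0]
    - [25, -21, 0]
    - [25, -21, 0]
    - [25, -21, 0]
    - [25, -21, 0]
    - [25, -21, 0]
  jaw: [1, 1, 1, 1, 1, 1, 1, 1, 1, 1, 1, 1, 1, 1, 1, 1, 1, 1, 1, 1]
  squeeze: 40

```text
time: 3.32
ee_pos: [512.7, -31.3, 266.5]
eef_rot: [[0.906, 0.424, 0.001], [0.424, -0.906, -0.0], [0.001, 0.0, -1.0]]
wrist_force: [0.9, -0.4, 0.0]
gripper_width: 85.4
```

>>> play_rows:
  delta_rot:
    - [0, 0, 0]
    - [0, 0, 0]
    - [0, 0, 0]
    - [0, 0, 0]
    - [0, 0, 0]
    - [0, 0, -0.101]
    - [0, 0, -0.101]
    - [0, 0, -0.101]
    - [0, 0, -0.101]
    - [0, 0, -0.101]
    - [0, 0, -0.101]
    - [0, 0, 0]
    - [0, 0, 0]
  delta_pos:
    - [28.8, -24.6, 0]
    - [28.8, -24.6, 0]
    - [28.8, -24.6, 0]
    - [28.8, -24.6, 0]
    - [28.8, -24.6, 0]
    - [0, 0, 0]
    - [0, 0, 0]
    - [0, 0, 0]
    - [0, 0, 0]
    - [0, 0, 0]
    - [0, 0, 0]
    - [0, 0, 0]
    - [0, 0, 0]
  jaw: [1, 1, 1, 1, 1, 1, 1, 1, 1, 1, 1, 1, 1]

```text
time: 4.4
ee_pos: [590.5, 139.6, 266.2]
eef_rot: [[0.505, 0.863, 0.0], [0.863, -0.505, 0.0], [0.0, 0.0, -1.0]]
wrist_force: [-0.5, -0.3, -1.1]
gripper_width: 85.6
```

Run:
```python
from h import *
for n in('side','top'):
    c=shot(n,n+'1')
    for X in((590.9,141.1,175),(590.9,141.1,193),(549.3,70,164)): print(n,proj(c,X).round(0))
    for l in ('stay_knob',):
        for r in ctrl.pinpoint(n,l)[:2]: print(l,r['p'],np.array(r['xy'])*[512,384],atz(c,r['xy'],175))
    i=c['color']; cv2.imwrite(f'pics/{n}1z.png',cv2.resize(i[150:310,90:310],None,fx=3.6,fy=3.6,interpolation=cv2.INTER_CUBIC))
```

```text
side [189. 229.]
side [188. 225.]
side [216. 222.]
stay_knob 0.75 [188.9792 226.7136] [595.78976061 135.7459618  175.        ]
top [163. 175.]
top [161. 174.]
top [188. 189.]
stay_knob 0.87 [161.6896 174.912 ] [591.20177972 144.33638019 175.        ]
```

View pics/side1z.png

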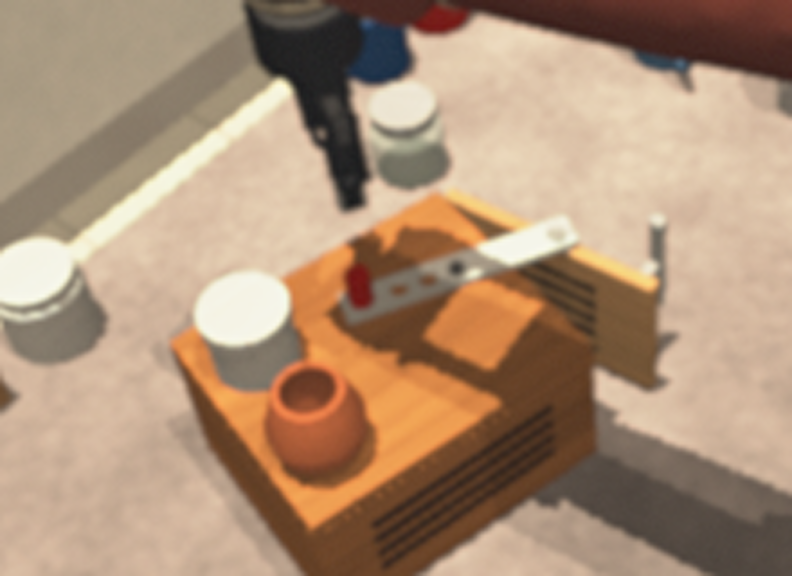

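View pics/top1z.png

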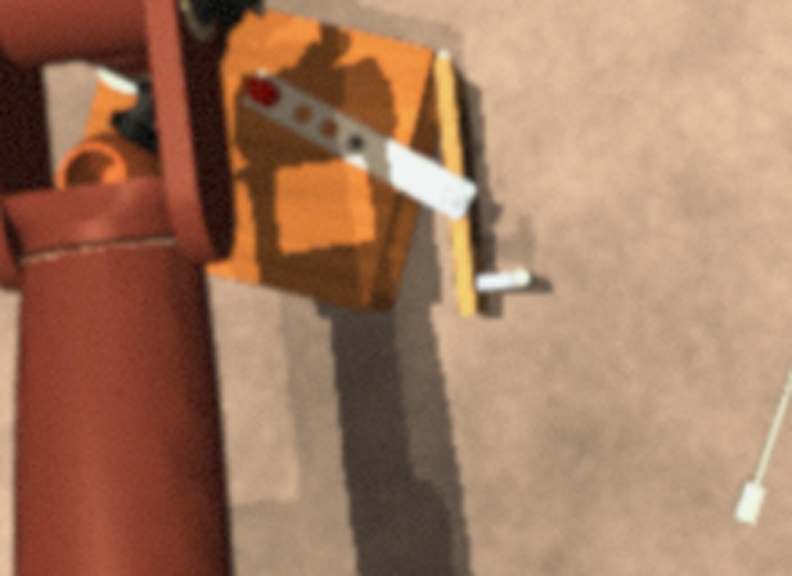

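>>> play_rows:
  delta_rot:
    - [0, 0, 0]
    - [0, 0, 0]
    - [0, 0, 0]
    - [0, 0, 0]
    - [0, 0, 0]
    - [0, 0, 0]
    - [0, 0, 0]
    - [0, 0, 0]
    - [0, 0, 0]
    - [0, 0, 0]
    - [0, 0, 0]
    - [0, 0, 0]
    - [0, 0, 0]
    - [0, 0, 0]
    - [0, 0, 0]
  delta_pos:
    - [1, 0, 25]
    - [0, 0, 25]
    - [0, 0, 25]
    - [0, 0, 20]
    - [0, 0, 10]
    - [0, 0, 0]
    - [0, 0, 0]
    - [0, 0, 0]
    - [0, 0, 0]
    - [0, 0, 0]
    - [0, 0, 0]
    - [0, 0, 0]
    - [0, 0, 0]
    - [0, 0, 0]
    - [0, 0, 0]
  jaw: [1, 1, 1, 1, 1, 1, 0, 0, 0, 0, 0, 0, 0, 0, 0]
  squeeze: 30

```text
time: 5.85
ee_pos: [591.0, 140.4, 161.2]
eef_rot: [[0.503, 0.864, -0.0], [0.864, -0.503, 0.0], [0.0, -0.0, -1.0]]
wrist_force: [-0.4, -0.2, 0.3]
gripper_width: -0.2
```

Run:
```python
from h import *
for n in('side','top'):
    c=shot(n,n+'2')
    print(ctrl.get_state()['gripper_width'],proj(c,(591,140.4,161)))
    i=c['color']; cv2.imwrite(f'pics/{n}2z.png',cv2.resize(i[170:270,130:280],None,fx=5,fy=5,interpolation=cv2.INTER_CUBIC))
```

```text
-0.1637525309379301 [189.77530982 231.5413459 ]
-0.4153720095924695 [164.18537626 175.61709991]
```

View pics/side2z.png

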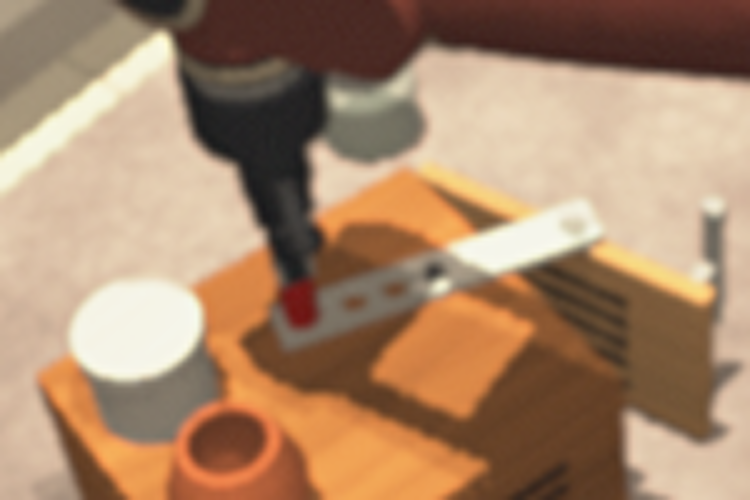

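View pics/top2z.png

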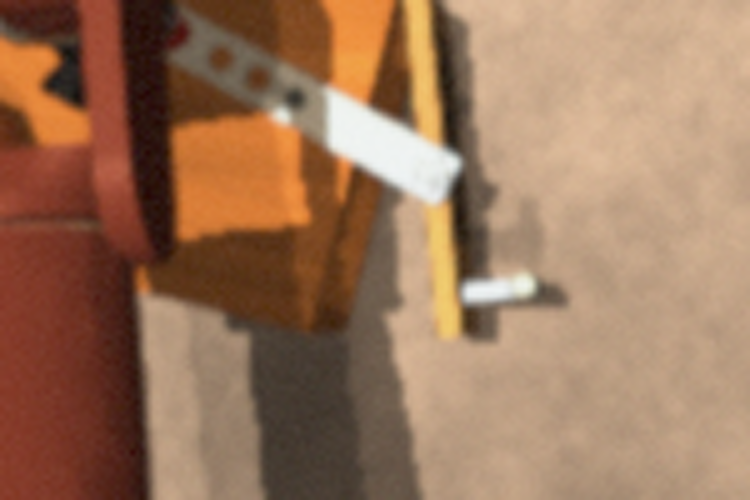

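Run:
```python
from h import *
c=ctrl.read_camera('side'); D=c['range_z']
for (u,v) in [(186,208),(188,214),(189,220),(189,224),(190,227),(190,230),(190,233),(196,230),(184,236)]:
    d=D[v-1:v+2,u-1:u+2]; d=np.median(d[d>0]) if (d>0).any() else 0
    o,w=ray(c,((u+.0)/512,(v+.0)/384)); print(u,v,c['color'][v,u],d,(o+w*d).round(0))
s=ctrl.get_state();print({k:np.round(v,3).tolist() for k,v in s.items()})
```

```text
186 208 [54 58 61] 1084.7047 [557. 163. 304.]
188 214 [58 60 64] 1089.6978 [549. 167. 289.]
189 220 [41 43 45] 1090.3071 [541. 175. 278.]
189 224 [34 33 30] 1168.3868 [578. 148. 211.]
190 227 [ 26  28 108] 1182.6831 [580. 145. 194.]
190 230 [ 21  23 111] 1190.3546 [580. 147. 182.]
190 233 [ 17  19 110] 1197.9789 [581. 149. 170.]
196 230 [101 115 123] 1222.3395 [582. 124. 157.]
184 236 [ 53  75 108] 1214.2524 [600. 158. 152.]
{'time': 6.0, 'q': [0.111, 0.038, 1.694, -0.0, 1.41, 0.638], 'joint_velocities': [-0.003, 0.0, -0.001, -0.001, 0.001, -0.001], 'effort': [0.001, -38.046, -36.348, 0.0, 0.001, 0.0], 'ee_pos': [591.002, 140.379, 161.111], 'eef_rot': [[0.503, 0.864, -0.0], [0.864, -0.503, -0.0], [-0.0, -0.0, -1.0]], 'wrist_force': [0.343, 0.523, -0.251], 'moment': [-0.032, -0.007, 0.012], 'gripper_width': 0.333}
```

Run:
```python
from h import *
c=shot('side','side3'); D=c['range_z']
i=c['color']; cv2.imwrite('pics/side3z.png',cv2.resize(i[180:250,150:230],None,fx=8,fy=8,interpolation=cv2.INTER_CUBIC))
for v in range(184,244,3):
    row=[]
    for u in range(174,206,3):
        d=D[v,u]; o,w=ray(c,(u/512,v/384)); p=o+w*d
        # along jaw axis from TCP, along bar, z
        q=p[:2]-[591,140.4]; row.append('%4d/%4d/%4d'%(q@[.864,-.503],q@[.503,.864],p[2]) if d>0 else '   --   ')
    print(v,' '.join(row))
```

```text
184  -33/  18/ 390  -34/  11/ 389  -36/   4/ 388  -37/  -2/ 385  -34/ -10/ 379  -28/ -18/ 371  -27/ -26/ 367  261/ -90/  86 -123/ -21/ 453 -131/ -26/ 458 -138/ -31/ 462
187  -25/  19/ 373  -37/  13/ 381  -32/   5/ 374  -34/  -1/ 373  -33/  -9/ 368  -33/ -16/ 366  -29/ -24/ 359  -16/ -34/ 343  257/ -98/  72  251/-107/  73  244/-116/  76
190  -28/  21/ 366  -31/  14/ 366  -36/   7/ 368  -39/   0/ 367  -37/  -6/ 362  -34/ -14/ 356  -31/ -22/ 351  -18/ -33/ 334  253/ -96/  61  248/-105/  62  248/-116/  57
193  -27/  22/ 356  -35/  16/ 360  -38/   9/ 359  -37/   1/ 355  -41/  -4/ 356  -35/ -13/ 348  -32/ -21/ 341  -24/ -30/ 330  252/ -94/  48  243/-102/  52  239/-112/  52
196  -29/  24/ 347  -36/  18/ 351  -37/  10/ 349  -37/   3/ 345  -39/  -3/ 344  -38/ -11/ 340  -33/ -19/ 332  267/ -84/  23  254/ -92/  31  248/-102/  33  245/-112/  31
199  -26/  25/ 334  -31/  19/ 336  -36/  12/ 338  -36/   5/ 334  -39/  -2/ 334  -35/ -10/ 327  281/ -74/   0  278/ -84/  -3  257/ -91/  13  241/ -98/  25  247/-110/  15
202  288/  -8/   5  -30/  20/ 324  -35/  13/ 326  -38/   6/ 325  -38/   0/ 323  -38/  
[... 1579 characters left out ...]
 -34/ 152   -7/ -41/ 159
232   25/  41/ 151   22/  33/ 150   21/  25/ 148   13/  17/ 152    6/  10/ 157  -10/   4/ 172  -11/  -4/ 169   -6/ -13/ 159   -8/ -21/ 157  -12/ -29/ 157  -16/ -37/ 158
235   16/  44/ 149   11/  36/ 150    8/  28/ 150    5/  20/ 149   -2/  13/ 155  -10/   5/ 160  -11/  -2/ 156  -17/ -10/ 160  -16/ -18/ 153  -16/ -27/ 149  -21/ -35/ 151
238    3/  48/ 152    0/  39/ 151    0/  31/ 148   -6/  24/ 150  -10/  16/ 151  -15/   8/ 153  -18/   0/ 151  -20/  -7/ 150  -27/ -15/ 154  -29/ -23/ 152  -32/ -31/ 151
241   -7/  51/ 152  -10/  43/ 152  -15/  35/ 153  -14/  26/ 148  -22/  19/ 153  -26/  11/ 153  -30/   3/ 154  -31/  -4/ 151  -33/ -12/ 149  -37/ -20/ 149  -45/ -27/ 154
```

View pics/side3z.png

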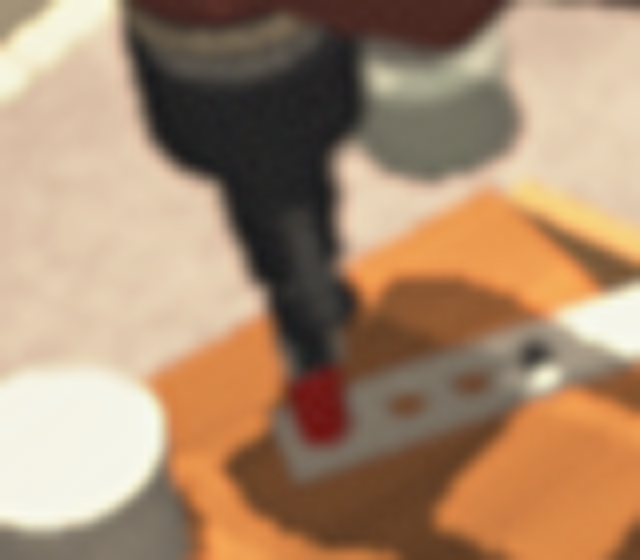

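>>> play_rows:
  delta_rot:
    - [0, 0, 0]
    - [0, 0, 0]
    - [0, 0, 0]
    - [0, 0, 0]
  delta_pos:
    - [0, 0, -20]
    - [0, 0, -20]
    - [0, 0, -20]
    - [0, 0, 0]
  jaw: [0, 0, 0, 0]

```text
time: 6.38
ee_pos: [593.5, 140.7, 226.7]
eef_rot: [[0.503, 0.864, 0.008], [0.864, -0.503, 0.001], [0.005, 0.007, -1.0]]
wrist_force: [0.5, -1.3, 0.9]
gripper_width: 0.1
```

Run:
```python
from h import *
print(ctrl.grip_point_offset)
c=shot('side','side4'); D=c['range_z']
s=ctrl.get_state(); e=s['ee_pos']; print(e,s['gripper_width'],proj(c,e))
i=c['color']; cv2.imwrite('pics/side4z.png',cv2.resize(i[160:250,140:230],None,fx=6,fy=6,interpolation=cv2.INTER_CUBIC))
for v in range(184,234,3):
    row=[]
    for u in range(174,206,3):
        d=D[v,u]; o,w=ray(c,(u/512,v/384)); p=o+w*d
        q=p[:2]-e[:2]; row.append('%4d/%4d/%4d'%(q@[.864,-.503],q@[.503,.864],p[2]) if d>0 else '   --   ')
    print(v,' '.join(row))
```

```text
18.700000000000003
[592.68704907 140.59821531 224.3652093 ] -0.08755352563119954 [186.21811155 216.94527423]
184  -35/  17/ 391  -39/  10/ 391  -40/   3/ 390  -37/  -3/ 384  -36/ -11/ 380  359/ -88/   0  354/ -99/   0  261/ -92/  84  255/-101/  86  250/-110/  86  244/-120/  88
187  -17/  16/ 364  -21/  10/ 365  -44/   5/ 384  -40/  -1/ 377  -38/  -9/ 373  -20/ -19/ 352  290/ -85/  47  268/ -91/  63  251/ -98/  76  247/-108/  76  241/-117/  77
190  -17/  18/ 354  -23/  11/ 357  -41/   7/ 371  -40/   0/ 367  -43/  -7/ 367  330/ -79/  -1  323/ -89/   0  260/ -88/  58  248/ -96/  65  247/-106/  62  241/-115/  63
193  338/ -23/  -1  -18/  12/ 342  -38/   8/ 359  -44/   1/ 361  -48/  -4/ 362  -19/ -17/ 330  303/ -83/   5  261/ -86/  42  250/ -94/  48  247/-104/  47  242/-114/  47
196  318/ -18/   3  -17/  14/ 331  -19/   7/ 329  -44/   3/ 351  -54/  -2/ 358  -44/ -11/ 345  293/ -79/   0  266/ -85/  22  256/ -94/  28  243/-102/  37  241/-112/  34
199  303/ -14/   3  301/ -24/   0  -15/   8/ 315  -58/   7/ 355  -55/   0/ 349  -61/  -7/ 352  278/ -74/   0  274/ -84/   0  254/ -92/  15  245/-1
[... 1181 characters left out ...]
 -46/ 152   32/ -54/ 150
223  195/  17/   0   53/  22/ 152   49/  14/ 152   49/   6/ 149   42/  -1/ 152    1/  -4/ 194   37/ -18/ 149   27/ -25/ 156   27/ -34/ 152   22/ -42/ 153   21/ -51/ 149
226   51/  33/ 146   46/  25/ 147   38/  17/ 151   37/   9/ 149   -4/   6/ 192  -11/   0/ 196  -10/  -9/ 191   20/ -22/ 151   11/ -30/ 157    7/ -38/ 158    2/ -45/ 159
229   32/  37/ 155   30/  29/ 152   29/  21/ 149   26/  12/ 149   -6/   8/ 182  -14/   1/ 187  -10/  -7/ 179    5/ -18/ 156    0/ -26/ 157    1/ -35/ 152   -7/ -42/ 158
232   23/  40/ 152   21/  32/ 151   16/  24/ 152   11/  16/ 153    6/   8/ 155  -11/   2/ 172  -15/  -4/ 172   -6/ -14/ 157  -11/ -22/ 158  -14/ -30/ 158  -19/ -38/ 160
```

View pics/side4z.png

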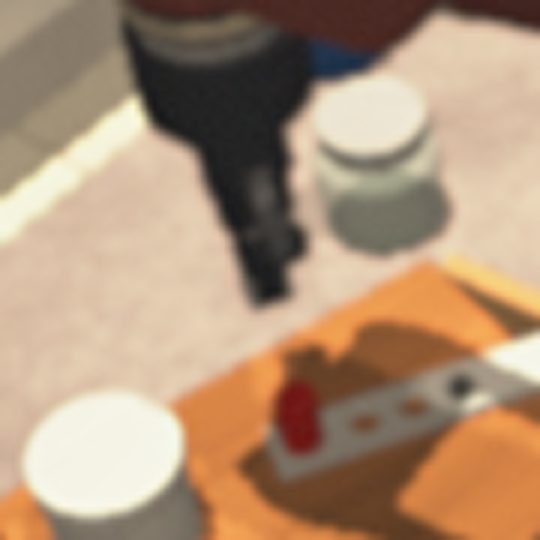

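>>> play_rows:
  delta_rot:
    - [0, 0, 0]
    - [0, 0, 0]
    - [0, 0, 0]
    - [0, 0, 0]
    - [0, 0, 0]
    - [0, 0, 0]
    - [0, 0, 0]
    - [0, 0, 0]
    - [0, 0, 0]
    - [0, 0, 0]
    - [0, 0, 0]
    - [0, 0, 0]
    - [0, 0, 0]
    - [0, 0, 0]
    - [0, 0, 0]
    - [0, 0, 0]
    - [0, 0, 0]
    - [0, 0, 0]
  delta_pos:
    - [0, 0, 0]
    - [0, 0, 0]
    - [0, 0, 0]
    - [0, 0, 0]
    - [0, 0, 0]
    - [0, 0, 0]
    - [0, 0, 20]
    - [0, 0, 20]
    - [0, 0, 20]
    - [0, 0, 15]
    - [0, 0, 10]
    - [0, 0, 5]
    - [0, 0, 0]
    - [0, 0, 0]
    - [0, 0, 0]
    - [0, 0, 0]
    - [0, 0, 0]
    - [0, 0, 0]
  jaw: [1, 1, 1, 1, 1, 1, 1, 1, 1, 1, 1, 1, 1, 0, 0, 0, 0, 0]
  squeeze: 30

```text
time: 7.93
ee_pos: [591.5, 140.4, 132.0]
eef_rot: [[0.503, 0.864, 0.001], [0.864, -0.503, 0.0], [0.001, 0.001, -1.0]]
wrist_force: [1.0, 0.8, -0.2]
gripper_width: 25.6
```

>>> play_rows:
  delta_rot:
    - [0, 0, 0]
    - [0, 0, 0]
    - [0, 0, 0]
    - [0, 0, 0]
  delta_pos:
    - [0, 0, 0]
    - [0, 0, 0]
    - [0, 0, 0]
    - [0, 0, 0]
  jaw: [0, 0, 0, 0]

```text
time: 8.27
ee_pos: [591.3, 140.6, 131.5]
eef_rot: [[0.503, 0.864, 0.001], [0.864, -0.503, 0.0], [0.001, 0.0, -1.0]]
wrist_force: [1.2, 0.4, 0.7]
gripper_width: 20.6
```

>>> play_rows:
  delta_rot:
    - [0, 0, 0]
    - [0, 0, 0]
    - [0, 0, 0]
    - [0, 0, 0]
    - [0, 0, 0]
    - [0, 0, 0]
    - [0, 0, 0]
    - [0, 0, 0]
    - [0, 0, 0]
    - [0, 0, 0]
  delta_pos:
    - [-1.3, 0, -6]
    - [-1.4, 0, -6]
    - [-1.8, 0, -5.9]
    - [-1.8, 0, -5.8]
    - [-2.2, 0, -5.7]
    - [-2.2, 0, -5.7]
    - [-2.5, 0, -5.6]
    - [-2.6, 0, -5.6]
    - [0, 0, 0]
    - [0, 0, 0]
  jaw: [0, 0, 0, 0, 0, 0, 0, 0, 0, 0]

```text
time: 9.1
ee_pos: [583.3, 126.5, 178.0]
eef_rot: [[0.503, 0.864, 0.001], [0.864, -0.503, 0.0], [0.0, 0.001, -1.0]]
wrist_force: [-0.1, 1.4, -1.3]
gripper_width: 21.0
```

Run:
```python
from h import *
c=shot('side','side5'); i=c['color']; cv2.imwrite('pics/side5z.png',cv2.resize(i[160:270,140:290],None,fx=5,fy=5,interpolation=cv2.INTER_CUBIC))
print(ctrl.get_state()['gripper_width'],ctrl.get_state()['wrist_force'])
```

```text
20.655804460775016 [ 0.84630992  1.68650507 -1.35284525]
```

View pics/side5z.png

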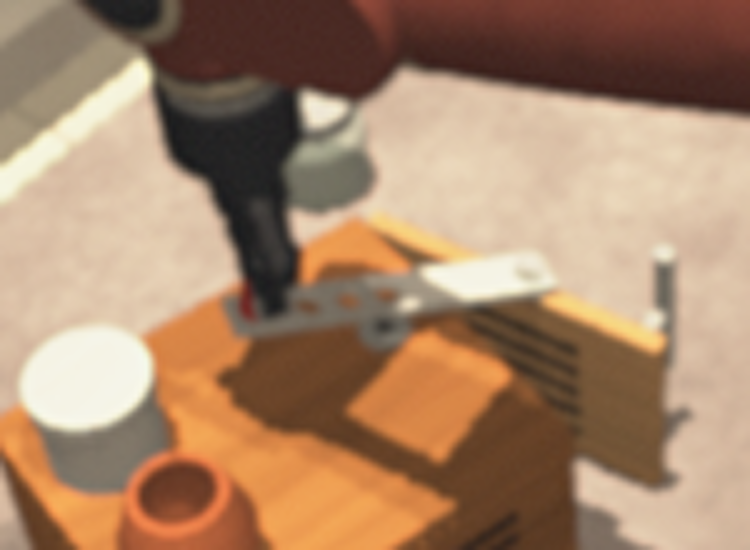

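>>> play_rows:
  delta_rot:
    - [0, 0, -0.07]
    - [0, 0, -0.07]
    - [0, 0, -0.07]
    - [0, 0, -0.07]
    - [0, 0, -0.07]
    - [0, 0, -0.07]
    - [0, 0, 0]
    - [0, 0, 0]
  delta_pos:
    - [-0.4, -10.9, 0]
    - [-0.4, -10.9, 0]
    - [-0.4, -10.9, 0]
    - [-0.4, -10.9, 0]
    - [-0.4, -10.9, 0]
    - [-0.4, -10.9, 0]
    - [0, 0, 0]
    - [0, 0, 0]
  jaw: [0, 0, 0, 0, 0, 0, 0, 0]

```text
time: 9.82
ee_pos: [521.1, 146.6, 177.2]
eef_rot: [[0.108, 0.994, -0.0], [0.994, -0.108, -0.001], [-0.001, -0.0, -1.0]]
wrist_force: [0.1, -1.0, -1.8]
gripper_width: 20.7
```

>>> play_rows:
  delta_rot:
    - [0, 0, 0]
    - [0, 0, 0]
    - [0, 0, 0]
    - [0, 0, 0]
    - [0, 0, 0]
    - [0, 0, 0]
    - [0, 0, 0]
    - [0, 0, 0]
    - [0, 0, 0]
    - [0, 0, 0]
    - [0, 0, 0]
    - [0, 0, 0]
    - [0, 0, 0]
    - [0, 0, 0]
    - [0, 0, 0]
    - [0, 0, 0]
  delta_pos:
    - [2.6, 0, 5.6]
    - [2.5, 0, 5.6]
    - [2.2, 0, 5.7]
    - [2.2, 0, 5.7]
    - [1.8, 0, 5.8]
    - [1.8, 0, 5.8]
    - [1.4, 0, 6]
    - [1.3, 0, 5.7]
    - [0, 0, 0]
    - [0, 0, 0]
    - [0, 0, 0]
    - [0, 0, 0]
    - [0, 0, 0]
    - [0, 0, 0]
    - [0, 0, 0]
    - [0, 0, 0]
  jaw: [0, 0, 0, 0, 0, 0, 0, 0, 0, 0, 1, 1, 1, 1, 1, 1]

```text
time: 11.15
ee_pos: [523.0, 162.6, 131.6]
eef_rot: [[0.107, 0.994, 0.0], [0.994, -0.107, 0.0], [0.0, 0.0, -1.0]]
wrist_force: [0.7, -0.1, -0.7]
gripper_width: 85.1
```

>>> play_rows:
  delta_rot:
    - [0, 0, 0]
    - [0, 0, 0]
    - [0, 0, 0]
    - [0, 0, 0]
    - [0, 0, 0]
    - [0, 0, 0]
    - [0, 0, 0]
    - [0, 0, 0]
    - [0, 0, 0]
    - [0, 0, 0]
    - [0, 0, 0]
    - [0, 0, -0.09]
    - [0, 0, -0.095]
    - [0, 0, 0]
  delta_pos:
    - [0, 0, -20]
    - [0, 0, -35]
    - [0, 0, -35]
    - [-28.8, -7.6, 0]
    - [-28.8, -7.6, 0]
    - [-28.8, -7.6, 0]
    - [-28.8, -7.6, 0]
    - [-28.8, -7.6, 0]
    - [-28.8, -7.6, 0]
    - [-28.8, -7.6, 0]
    - [-28.8, -7.6, 0]
    - [0, 0, 0]
    - [0, 0, 0]
    - [0, 0, 0]
  jaw: [1, 1, 1, 1, 1, 1, 1, 1, 1, 1, 1, 1, 1, 1]

```text
time: 12.32
ee_pos: [437.8, -60.6, 221.7]
eef_rot: [[-0.078, 0.997, 0.0], [0.997, 0.078, 0.0], [0.0, 0.0, -1.0]]
wrist_force: [-0.0, 0.7, -0.3]
gripper_width: 85.2
```

Run:
```python
from h import *
for n in('side','top'):
    c=shot(n,n+'6')
    for l,z in (('stay_knob',175),('end_hole',151),('first_hole',151),('stay_pivot',151),('door_handle',150),('door_hinge',150),('pin',150)):
        for r in ctrl.pinpoint(n,l)[:1]: print(n,l,round(r['p'],2),(np.array(r['xy'])*[512,384]).round(0),atz(c,r['xy'],z).round(1))
    i=c['color']; cv2.imwrite(f'pics/{n}6z.png',cv2.resize(i[150:290,100:300],None,fx=4,fy=4,interpolation=cv2.INTER_CUBIC))
    print('tcp',proj(c,ctrl.get_state()['ee_pos']),'handle',proj(c,(437.8,-59.6,168)))
```

```text
side stay_knob 0.86 [202. 242.] [528.5 157.3 175. ]
side end_hole 0.84 [209. 243.] [522.8 134.8 151. ]
side first_hole 0.71 [223. 230.] [521.5  75.1 151. ]
side stay_pivot 0.7 [244. 212.] [513.6 -16.3 151. ]
side door_handle 0.76 [271. 211.] [449.4 -70.8 150. ]
side door_hinge 0.58 [214. 205.] [608.9  10.5 150. ]
side pin 0.71 [243. 214.] [512.8 -10.5 150. ]
tcp [272.14012372 198.09412525] handle [272.07867523 210.46332936]
top stay_knob 0.9 [153. 200.] [519.2 168.7 175. ]
top end_hole 0.64 [170. 204.] [510.1 126.3 151. ]
top first_hole 0.91 [183. 203.] [509.9  88.3 151. ]
top stay_pivot 0.76 [215. 204.] [505.1  -4.6 151. ]
top door_handle 0.39 [161. 189.] [555.  153.8 150. ]
top door_hinge 0.87 [212. 167.] [613.8   2.2 150. ]
top pin 0.53 [193. 189.] [550.9  58.7 150. ]
tcp [233.08147194 226.56142746] handle [234.10691521 226.85987798]
```

View pics/side6z.png

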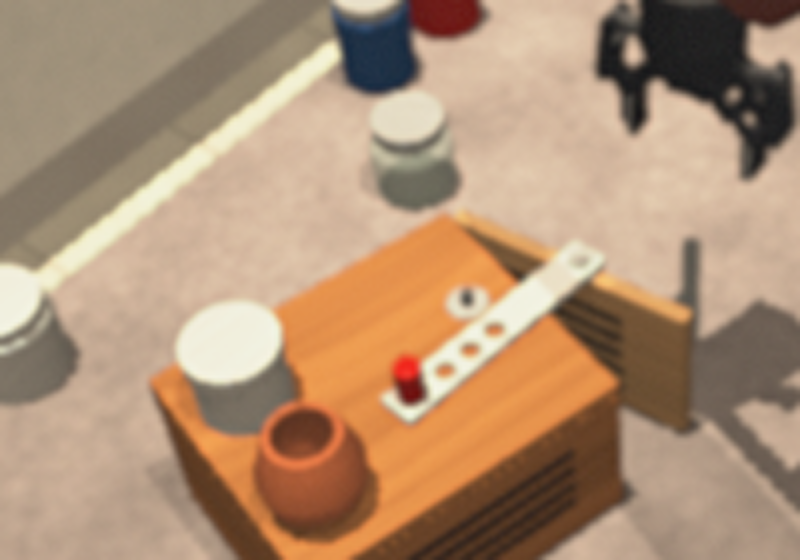

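View pics/top6z.png

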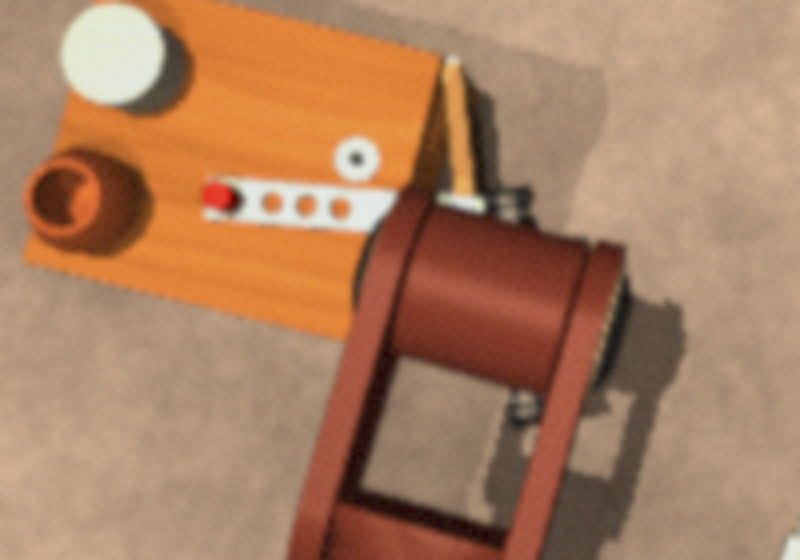

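>>> play_rows:
  delta_rot:
    - [0, 0, 0]
    - [0, 0, 0]
    - [0, 0, 0]
    - [0, 0, 0]
    - [0, 0, 0]
    - [0, 0, 0]
    - [0, 0, 0]
    - [0, 0, 0]
    - [0, 0, 0]
    - [0, 0, 0]
    - [0, 0, 0]
    - [0, 0, 0]
    - [0, 0, 0]
    - [0, 0, 0]
    - [0, 0, 0]
    - [0, 0, 0]
    - [0, 0, 0]
  delta_pos:
    - [0, 0, 0]
    - [0, 0, 0]
    - [0, 0, 0]
    - [0, 0, 25]
    - [0, 0, 25]
    - [0, 0, 25]
    - [0, 0, 25]
    - [0, 0, 15]
    - [0, 0, 5]
    - [0, 0, 0]
    - [0, 0, 0]
    - [0, 0, 0]
    - [0, 0, 0]
    - [0, 0, 0]
    - [0, 0, 0]
    - [0, 0, 0]
    - [0, 0, 0]
  jaw: [0.6, 0.6, 0.6, 0.6, 0.6, 0.6, 0.6, 0.6, 0.6, 0.6, 0, 0, 0, 0, 0, 0, 0]
  squeeze: 30

```text
time: 14.53
ee_pos: [438.6, -60.5, 103.4]
eef_rot: [[-0.078, 0.997, 0.002], [0.997, 0.078, -0.001], [-0.001, 0.001, -1.0]]
wrist_force: [-3.2, -0.4, 6.1]
gripper_width: 13.3
```

>>> play_rows:
  delta_rot:
    - [0, 0, -0.0605]
    - [0, 0, -0.0605]
    - [0, 0, -0.0605]
    - [0, 0, -0.0605]
    - [0, 0, -0.0605]
    - [0, 0, -0.0605]
    - [0, 0, -0.0605]
    - [0, 0, -0.0605]
    - [0, 0, -0.0605]
    - [0, 0, -0.0605]
    - [0, 0, 0]
    - [0, 0, 0]
    - [0, 0, 0]
  delta_pos:
    - [-10.75, 3.23, 0]
    - [-10.75, 3.23, 0]
    - [-10.75, 3.23, 0]
    - [-10.75, 3.23, 0]
    - [-10.75, 3.23, 0]
    - [-10.75, 3.23, 0]
    - [-10.75, 3.23, 0]
    - [-10.75, 3.23, 0]
    - [-10.75, 3.23, 0]
    - [-10.75, 3.23, 0]
    - [0, 0, 0]
    - [0, 0, 0]
    - [0, 0, 0]
  jaw: [0, 0, 0, 0, 0, 0, 0, 0, 0, 0, 0, 0, 0]

```text
time: 15.62
ee_pos: [505.1, -149.6, 103.4]
eef_rot: [[-0.63, 0.777, 0.002], [0.777, 0.63, -0.003], [-0.004, 0.0, -1.0]]
wrist_force: [-0.7, -3.0, 5.8]
gripper_width: 13.3
```

Run:
```python
from h import *
for n in('side','top'):
    c=shot(n,n+'7')
    for l,z in (('stay_knob',175),('end_hole',151),('first_hole',151),('stay_pivot',151),('door_handle',150)):
        for r in ctrl.pinpoint(n,l)[:1]: print(n,l,round(r['p'],2),(np.array(r['xy'])*[512,384]).round(0),atz(c,r['xy'],z).round(1))
    i=c['color']; cv2.imwrite(f'pics/{n}7z.png',cv2.resize(i[150:290,100:300],None,fx=4,fy=4,interpolation=cv2.INTER_CUBIC))
print(ctrl.get_state()['wrist_force'])
```

```text
side stay_knob 0.92 [243. 239.] [440.4  79.9 175. ]
side end_hole 0.77 [243. 235.] [462.5  55.  151. ]
side first_hole 0.75 [243. 223.] [489.1  18.9 151. ]
side stay_pivot 0.74 [216. 206.] [600.5  13.2 151. ]
side door_handle 0.84 [273. 190.] [ 495.7 -148.2  150. ]
top stay_knob 0.72 [184. 223.] [453.3  80.2 175. ]
top end_hole 0.62 [197. 221.] [457.9  47.8 151. ]
top first_hole 0.58 [209. 210.] [489.   14.2 151. ]
top stay_pivot 0.77 [236. 193.] [535.4 -67.  151. ]
top door_handle 0.95 [267. 204.] [ 501.7 -154.6  150. ]
[-1.15833265 -2.28920055  5.96815641]
```

View pics/side7z.png

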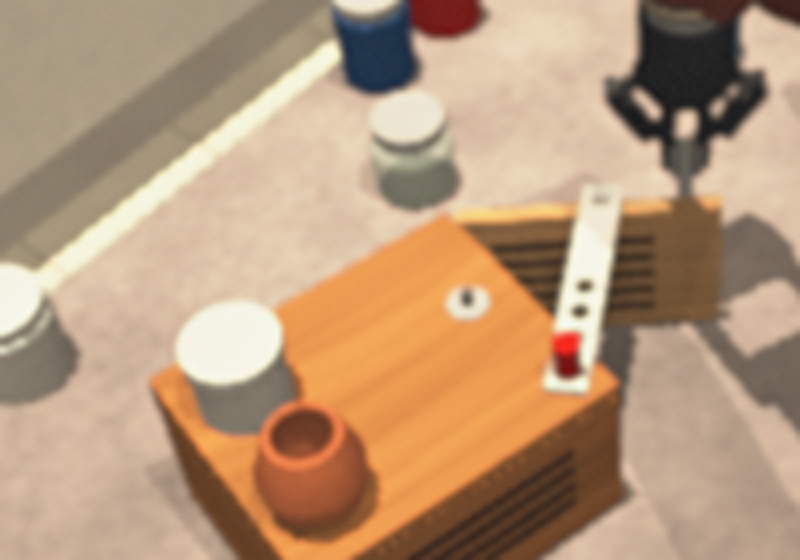

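View pics/top7z.png

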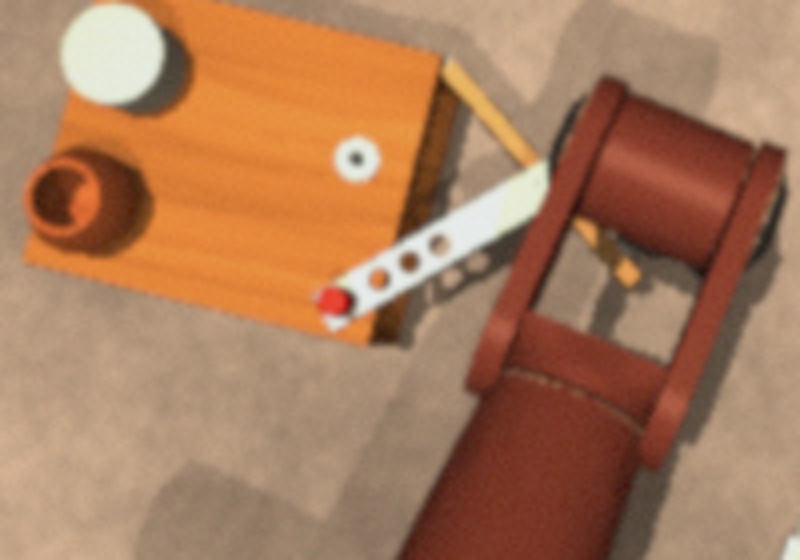

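>>> play_rows:
  delta_rot:
    - [0, 0, 0]
    - [0, 0, 0]
    - [0, 0, 0]
    - [0, 0, 0]
    - [0, 0, 0]
    - [0, 0, 0]
    - [0, 0, 0]
    - [0, 0, 0]
    - [0, 0, 0]
    - [0, 0, 0]
  delta_pos:
    - [0, 0, 0]
    - [0, 0, 0]
    - [0, 0, 0]
    - [0, 0, 0]
    - [0, 0, -10]
    - [0, 0, -25]
    - [0, 0, -30]
    - [0, 0, -30]
    - [0, 0, -25]
    - [0, 0, 0]
  jaw: [0.6, 0.6, 0.6, 0.6, 0.6, 0.6, 0.6, 0.6, 1, 1]

```text
time: 17.05
ee_pos: [507.2, -149.8, 229.5]
eef_rot: [[-0.631, 0.776, 0.011], [0.776, 0.631, -0.005], [-0.01, 0.005, -1.0]]
wrist_force: [-0.1, -0.5, 0.8]
gripper_width: 73.0
```

Run:
```python
from h import *
from scipy.optimize import least_squares
cs={n:shot(n,n+'8') for n in('side','top')}
obs=[]
for n,c in cs.items():
    i=c['color'][200:270,150:270].astype(int)
    m=((i[...,2]>120)&(i[...,1]<60)&(i[...,0]<60)).astype(np.uint8)
    k,l,st,ce=cv2.connectedComponentsWithStats(m); j=1+np.argmax(st[1:,4]); print(n,st[j]+[150,200,0,0,0],ce[j]+[150,200]); obs.append((c,ce[j]+[150,200]))
s=least_squares(lambda X:np.concatenate([proj(c,X)-o for c,o in obs]),[443,81,180]); print(s.x,s.fun)
# holes in top: orig pixels from zoom
c=cs['top']
i=c['color']; cv2.imwrite('pics/top8z.png',cv2.resize(i[170:250,150:250],None,fx=8,fy=8,interpolation=cv2.INTER_CUBIC))
i=cs['side']['color']; cv2.imwrite('pics/side8z.png',cv2.resize(i[180:260,190:290],None,fx=8,fy=8,interpolation=cv2.INTER_CUBIC))
for n in cs:
  for X in((549.3,70,164),(549.3,70,150),(528.6,-68.6,157),(443,81,193)):print(n,X,proj(cs[n],X).round(1))
```

```text
side [239 234   5   7  28] [240.96428571 236.89285714]
top [220 253  12  17  78] [225.06410256 261.01282051]
[404.88194464  11.91247132 128.61299608] [ 26.51255851   1.98395531 -14.36025639 -22.04612265]
side (549.3, 70, 164) [216.2 222. ]
side (549.3, 70, 150) [216.6 225.1]
side (528.6, -68.6, 157) [249.8 198.8]
side (443, 81, 193) [242.  234.3]
top (549.3, 70, 164) [188.4 189.2]
top (549.3, 70, 150) [189.2 189.7]
top (528.6, -68.6, 157) [236.8 195.2]
top (443, 81, 193) [183.  226.2]
```

View pics/top8z.png

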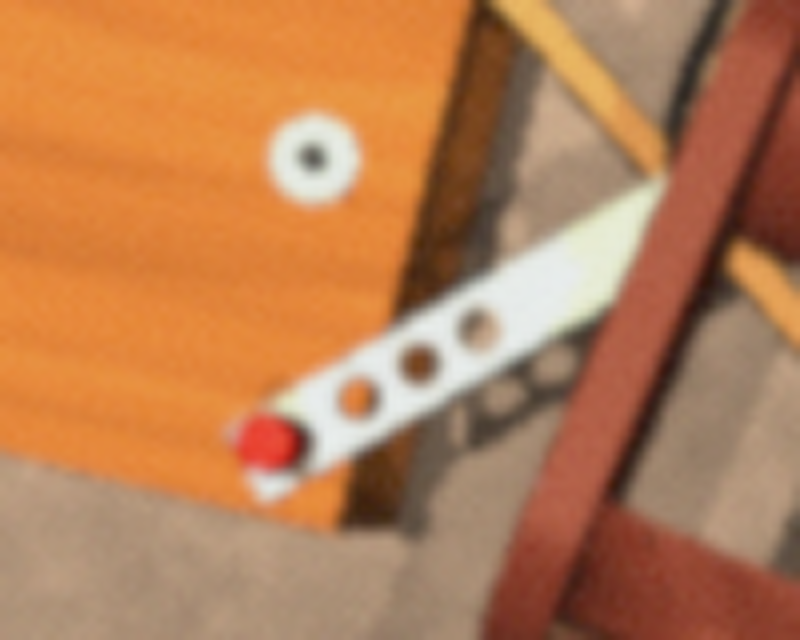

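View pics/side8z.png

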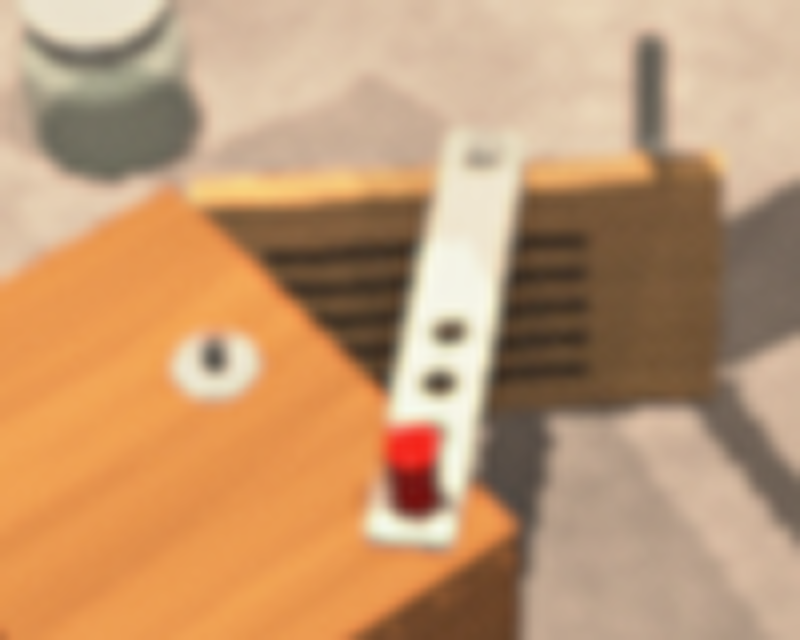

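Run:
```python
from h import *
T=ctrl.read_camera('top');S=ctrl.read_camera('side')
z=lambda u,v,o:((u/8+o[0]-.44)/512,(v/8+o[1]-.44)/384)
kt=atz(T,z(268,441,(150,170)),189);ks=atz(S,z(412,445,(190,180)),193);print('knob',kt,ks)
for n,u,v in(('end',358,397),('mid',418,362),('first',480,328)): print(n,atz(T,z(u,v,(150,170)),154))
for n,u,v in(('mid',438,381),('first',448,331),('piv',482,158)): print('side',n,atz(S,z(u,v,(190,180)),155))
print('pin',atz(T,z(312,157,(150,170)),160),atz(S,z(213,343,(190,180)),164))
print('collar base side',atz(S,z(216,365,(190,180)),150))
print(proj(S,(505,-149.6,168)),ctrl.get_state()['ee_pos'])
```

```text
knob [447.27429965  81.51699861 189.        ] [443.30082059  85.01833003 193.        ]
end [462.9769673   55.38678363 154.        ]
mid [474.98421776  33.61018308 154.        ]
first [486.63505836  11.07437667 154.        ]
side mid [473.90289048  32.26737207 155.        ]
side first [485.51794393  10.74004894 155.        ]
side piv [528.47655853 -68.37889047 155.        ]
pin [549.64047197  70.18565142 160.        ] [548.2888044   71.16109415 164.        ]
collar base side [549.19047045  70.30724994 150.        ]
[270.68953689 184.48207625] [ 503.54077582 -148.18347749  220.47826419]
```

>>> play_rows:
  delta_rot:
    - [0, 0, 0]
    - [0, 0, 0]
    - [0, 0, 0]
    - [0, 0, 0]
    - [0, 0, 0]
    - [0, 0, 0]
    - [0, 0, 0]
    - [0, 0, 0]
    - [0, 0, 0.095]
    - [0, 0, 0.095]
    - [0, 0, 0]
  delta_pos:
    - [27, 12.7, 0]
    - [27, 12.7, 0]
    - [27, 12.7, 0]
    - [27, 12.7, 0]
    - [27, 12.7, 0]
    - [27, 12.7, 0]
    - [27, 12.7, 0]
    - [27, 12.7, 0]
    - [0, 0, 0]
    - [0, 0, 0]
    - [0, 0, 0]
  jaw: [1, 1, 1, 1, 1, 1, 1, 1, 1, 1, 1]

```text
time: 18.17
ee_pos: [445.4, 83.8, 219.6]
eef_rot: [[-0.473, 0.881, -0.004], [0.881, 0.473, -0.0], [0.002, -0.003, -1.0]]
wrist_force: [0.2, 1.5, 0.1]
gripper_width: 85.4
```

>>> play_rows:
  delta_rot:
    - [0, 0, 0]
    - [0, 0, 0]
    - [0, 0, 0]
    - [0, 0, 0]
    - [0, 0, 0]
    - [0, 0, 0]
    - [0, 0, 0]
    - [0, 0, 0]
    - [0, 0, 0]
    - [0, 0, 0]
    - [0, 0, 0]
    - [0, 0, 0]
    - [0, 0, 0]
    - [0, 0, 0]
    - [0, 0, 0]
    - [0, 0, 0]
  delta_pos:
    - [-1, 0.5, 20]
    - [0, 0, 25]
    - [0, 0, 20]
    - [0, 0, 15]
    - [0, 0, 8]
    - [0, 0, 0]
    - [0, 0, 0]
    - [0, 0, 0]
    - [0, 0, 0]
    - [0, 0, 0]
    - [0, 0, 0]
    - [0, 0, 0]
    - [0, 0, 0]
    - [0, 0, 0]
    - [0, 0, 0]
    - [0, 0, 0]
  jaw: [1, 1, 1, 1, 1, 1, 0, 0, 0, 0, 0, 0, 0, 0, 0, 0]
  squeeze: 30

```text
time: 19.5
ee_pos: [447.8, 82.5, 133.8]
eef_rot: [[-0.473, 0.881, 0.001], [0.881, 0.473, -0.0], [-0.0, 0.0, -1.0]]
wrist_force: [-0.2, -0.0, 1.5]
gripper_width: 21.6
```

>>> play_rows:
  delta_rot:
    - [0, 0, 0]
    - [0, 0, 0]
    - [0, 0, 0]
    - [0, 0, 0]
    - [0, 0, 0]
    - [0, 0, 0]
    - [0, 0, 0]
    - [0, 0, 0.0796]
    - [0, 0, 0.0796]
    - [0, 0, 0.0796]
    - [0, 0, 0.0796]
    - [0, 0, 0.0796]
    - [0, 0, 0.0796]
    - [0, 0, 0.0796]
    - [0, 0, 0.0796]
    - [0, 0, 0]
    - [0, 0, 0]
    - [0, 0, 0]
  delta_pos:
    - [-1.3, 0, -5.7]
    - [-1.4, 0, -5.7]
    - [-1.6, 0, -5.6]
    - [-1.8, 0, -5.6]
    - [-2, 0, -5.5]
    - [-2.2, 0, -5.4]
    - [0, 0, 0]
    - [-0.5, 12.85, 0]
    - [-0.5, 12.85, 0]
    - [-0.5, 12.85, 0]
    - [-0.5, 12.85, 0]
    - [-0.5, 12.85, 0]
    - [-0.5, 12.85, 0]
    - [-0.5, 12.85, 0]
    - [-0.5, 12.85, 0]
    - [0, 0, 0]
    - [0, 0, 0]
    - [0, 0, 0]
  jaw: [0, 0, 0, 0, 0, 0, 0, 0, 0, 0, 0, 0, 0, 0, 0, 0, 0, 0]

```text
time: 21.0
ee_pos: [551.9, 91.1, 167.1]
eef_rot: [[0.142, 0.99, 0.0], [0.99, -0.142, -0.0], [-0.0, 0.0, -1.0]]
wrist_force: [0.5, 0.2, -2.0]
gripper_width: 20.9
```

Run:
```python
from h import *
s=ctrl.get_state();print(s['ee_pos'],s['wrist_force'],s['gripper_width'])
for n,b in(('side',(180,190)),('top',(150,160))):
    c=shot(n,n+'9'); i=c['color']; cv2.imwrite(f'pics/{n}9z.png',cv2.resize(i[b[1]-20:b[1]+55,b[0]-15:b[0]+85],None,fx=7,fy=7,interpolation=cv2.INTER_CUBIC))
```

```text
[551.93339688  91.06303305 167.09594682] [ 0.48169704  0.1854125  -2.00445706] 20.89335667105407
```

View pics/side9z.png

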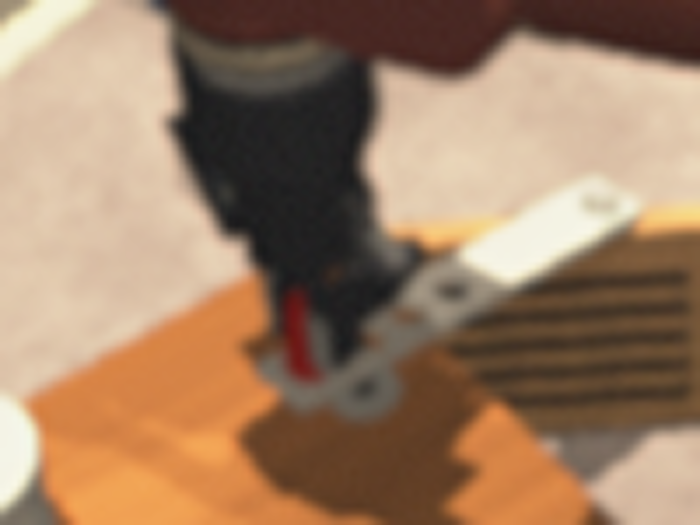

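View pics/top9z.png

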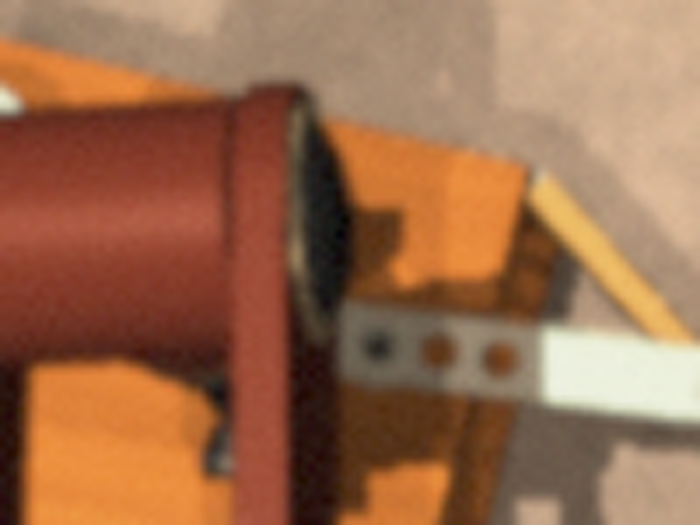

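>>> play_rows:
  delta_rot:
    - [0, 0, 0]
    - [0, 0, 0]
    - [0, 0, 0]
    - [0, 0, 0]
    - [0, 0, 0]
    - [0, 0, 0]
    - [0, 0, 0]
    - [0, 0, 0]
    - [0, 0, 0]
  delta_pos:
    - [2.2, 0.3, 0]
    - [0, 0, 5.4]
    - [2, 0, 5.5]
    - [1.8, 0, 5.6]
    - [1.7, 0, 5.6]
    - [1.5, 0, 5.7]
    - [1.4, 0, 5.7]
    - [0, 0, 0]
    - [0, 0, 0]
  jaw: [0, 0, 0, 0, 0, 0, 0, 0, 0]

```text
time: 21.85
ee_pos: [553.9, 101.3, 133.6]
eef_rot: [[0.143, 0.99, -0.0], [0.99, -0.143, -0.001], [-0.001, -0.0, -1.0]]
wrist_force: [-0.4, -2.3, 2.3]
gripper_width: 21.0
```

Run:
```python
from h import *
s=ctrl.get_state();print(s['ee_pos'],s['wrist_force'],s['gripper_width'])
for n,b in(('side',(180,190)),('top',(150,160))):
    c=shot(n,n+'10'); i=c['color']; cv2.imwrite(f'pics/{n}10z.png',cv2.resize(i[b[1]-20:b[1]+55,b[0]-15:b[0]+85],None,fx=7,fy=7,interpolation=cv2.INTER_CUBIC))
```

```text
[553.92312359 101.31323763 133.57256367] [-0.35858054 -2.310241    2.34287819] 21.01106683257866
```

View pics/side10z.png

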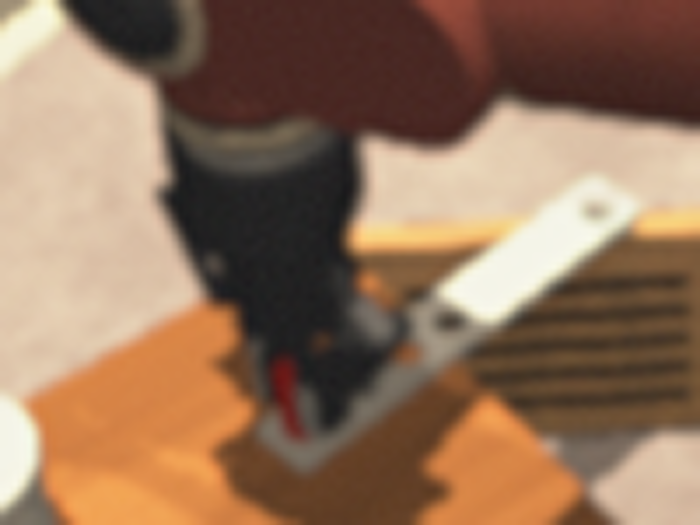

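View pics/top10z.png

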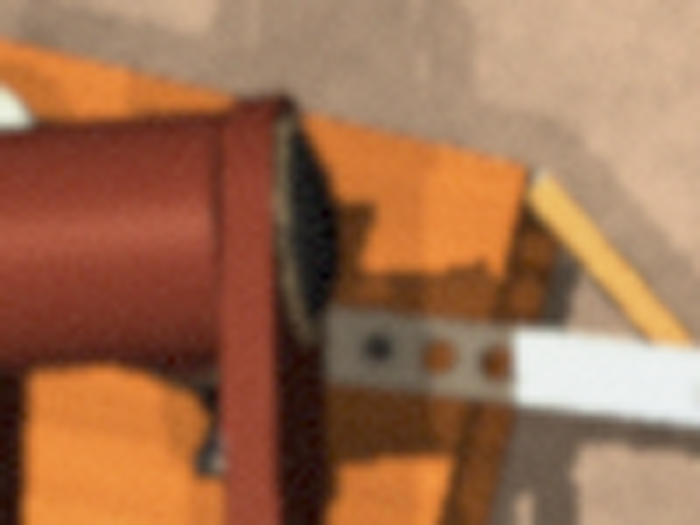

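>>> play_rows:
  delta_rot:
    - [0, 0, 0]
    - [0, 0, 0]
    - [0, 0, 0]
    - [0, 0, 0]
    - [0, 0, 0]
    - [0, 0, 0]
    - [0, 0, 0]
    - [0, 0, 0]
    - [0, 0, 0]
    - [0, 0, 0]
    - [0, 0, 0]
    - [0, 0, 0]
    - [0, 0, 0]
    - [0, 0, 0]
    - [0, 0, 0]
    - [0, 0, 0]
    - [0, 0, 0]
    - [0, 0, 0]
  delta_pos:
    - [0, 0, 0]
    - [0, 0, 0]
    - [0, 0, 0]
    - [0, 0, 0]
    - [0, 0, 0]
    - [0, 0, 0]
    - [0, 0, -10]
    - [0, 0, -20]
    - [0, 0, -30]
    - [0, 0, -30]
    - [0, 0, -30]
    - [-25, 0, 0]
    - [-25, 0, 0]
    - [-25, 0, 0]
    - [-25, 0, 0]
    - [-25, 0, 0]
    - [-25, 0, 0]
    - [-25, 0, 0]
  jaw: [1, 1, 1, 1, 1, 1, 1, 1, 1, 1, 1, 1, 1, 1, 1, 1, 1, 1]

```text
time: 23.45
ee_pos: [528.6, -72.8, 254.7]
eef_rot: [[0.143, 0.99, 0.001], [0.99, -0.143, -0.0], [-0.0, 0.001, -1.0]]
wrist_force: [0.5, 0.5, -0.0]
gripper_width: 85.6
```

>>> play_rows:
  delta_rot:
    - [0, 0, 0]
    - [0, 0, 0]
    - [0, 0, 0]
    - [0, 0, 0]
    - [0, 0, 0]
    - [0, 0, 0]
    - [0, 0, 0]
    - [0, 0, 0]
  delta_pos:
    - [-25, 0, 0]
    - [-25, 0, 0]
    - [-25, 0, 0]
    - [-25, 0, 0]
    - [-25, 0, 0]
    - [0, 0, 0]
    - [0, 0, 0]
    - [0, 0, 0]
  jaw: [1, 1, 1, 1, 1, 1, 1, 1]

```text
time: 24.12
ee_pos: [511.0, -195.0, 254.1]
eef_rot: [[0.143, 0.99, 0.001], [0.99, -0.143, 0.0], [0.0, 0.001, -1.0]]
wrist_force: [0.5, -0.3, -0.7]
gripper_width: 85.4
```

Run:
```python
from h import *
s=ctrl.get_state();print(s['time'],s['ee_pos'],s['wrist_force'],s['gripper_width'])
for n in('side','top'):
    c=shot(n,n+'11'); i=c['color']; cv2.imwrite(f'pics/{n}11z.png',cv2.resize(i[150:260,100:280],None,fx=4.4,fy=4.4,interpolation=cv2.INTER_CUBIC))
    for l,z in (('stay_knob',175),('end_hole',151)):
        for r in ctrl.pinpoint(n,l)[:1]: print(n,l,round(r['p'],2),atz(c,r['xy'],z).round(1))
    print(proj(c,(549.2,70.3,164)),proj(c,(553.8,101.6,193)))
```

```text
24.1167 [ 511.02513806 -195.02487589  254.14101709] [ 0.49799729 -0.3308291  -0.69999248] 85.41229936022391
side stay_knob 0.73 [542.5 107.1 175. ]
side end_hole 0.69 [548.4  72.7 151. ]
[216.13481317 222.11918049] [207.00376094 221.62690991]
top stay_knob 0.9 [555. 103. 175.]
top end_hole 0.89 [539.1  68.8 151. ]
[188.28524476 189.19310829] [175.3838676  186.78937422]
```

View pics/side11z.png

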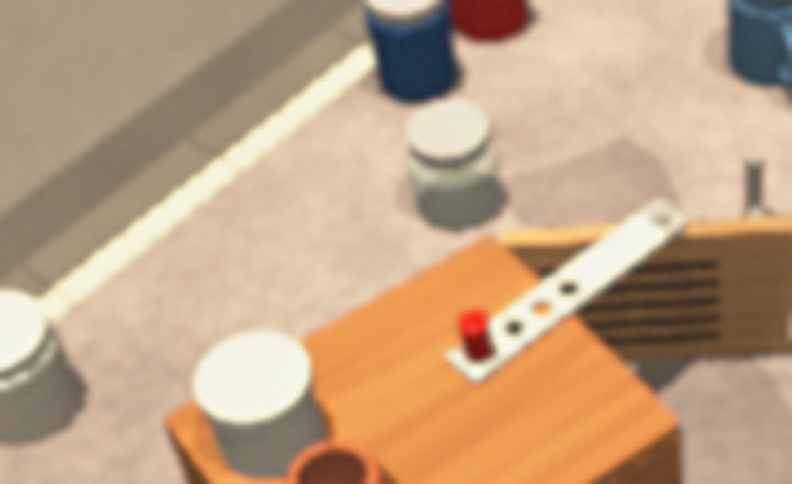

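View pics/top11z.png

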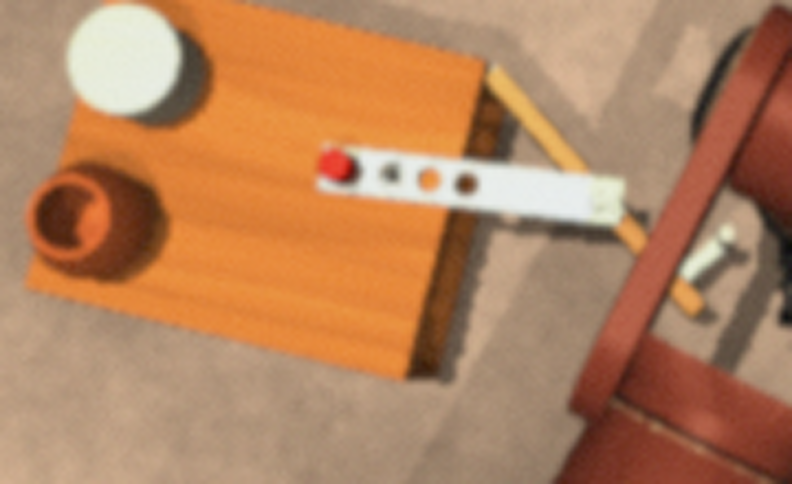

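View pics/top11.png

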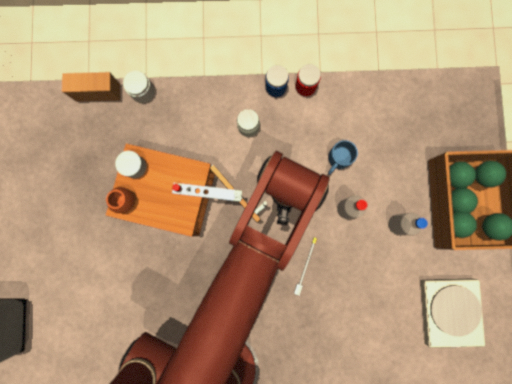

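Run:
```python
from h import *
c=ctrl.read_camera('side'); D=c['range_z']
p,k=np.array([528.8,-68.8]),np.array([.145,.989])
for d in (15,40,70,103,128,155,183):
    X=np.r_[p+k*d,157]; u,v=proj(c,X); r=[]
    for a in(-1,0,1):
        for b in(-1,0,1):
            U,V=int(round(u))+a,int(round(v))+b; o,w=ray(c,(U/512,V/384)); r.append((o+w*D[V,U])[2])
    print(d,np.median(r).round(1))
print(ctrl.get_state()['wrist_force']); ctrl.sign_off()
```

```text
15 157.4
40 158.7
70 157.4
103 158.7
128 157.0
155 159.1
183 158.6
[-0.30905716 -0.40583636 -0.25886605]
the job is handed in; nothing more can be done
```

The door is now held wide open by the stay, with its end hole over the pin, and the job is handed in at about 24 s of the 61 s allowed.

**What I did:** I lifted the stay off the pin, swung it about 24° aside, laid it flat on the roof and let go. I then drew the door open by its handle to about 0.95 rad and let go of that. Last, I took the knob again, brought the end hole over the pin, lowered it and released.

**Last checks:**
- **Hole and pin:** both cameras show the end hole over the pin. The measured distance from pivot to pin was 140.6 mm, against 140.4 mm for the end hole.
- **Stay:** depth readings along its top face are 157–159 mm, where 157 mm means lying flat.
- **Gripper and other things:** the gripper was open and clear, with wrist force near zero. In the last top picture the bottles, jar, mug, tin, gourd and bombilla look unmoved.

**What disagreed:**
- **First grasp:** the first try on the knob closed on nothing. The real fingertips sit about 34 mm short of the reported tool point, so I made all later grasps that much lower.
- **Handle grip:** about 6 N of vertical force showed at the wrist while I held the handle, well below the limits.
- **Network points:** in the last pictures two points were about 10 mm off: the end hole in the top view and the knob in the side view. I relied on the pictures and depth readings instead.

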